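Clear and lever up the station's well hatch

TASK

A round steel positioner foot has been left standing on the steel hatch of the probe station's raised deck. With the fingers push it, without lifting or toppling it, off the hatch onto the wide fixed deck on the side away from the robot, so that it stands wholly clear of the hatch; then press the padded long end of the lever down nearly to its stop, so that the lever's short end raises the heavy hatch, and finish while still holding the lever down and the hatch up. Do not raise the hatch by hand, and leave the other things where they are.

Things in the scene. Friction and masses are not known exactly. Their poses are not given: they have to be found in the camera images.
- station: the fixed station: black base plate 290 (x) x 510 (y) x 8 mm, carrying at its +y end an aluminium plinth whose deck is 82 mm above the table, and at its -y end the lever. Origin on the table; its x axis points away from the robot, turned by up to 0.3 rad. In its frame the plinth covers x -0.12 to 0.16 and y 0.05 to 0.20; the hatch covers x -0.097 to 0.017 and y 0.01 to 0.17, flush with the deck; the wide fixed deck is x 0.02 to 0.16, y 0.05 to 0.20
- deck_spot (a point): point on the surface of the wide fixed deck, 115 mm beyond the hatch's middle line in the station's +x; a good place for the foot (fixed to the station, axes as the station's)
- foot_mid (a point): centre (half-way up) of the loose steel foot: upright cylinder 48 mm in diameter and 32 mm high with a stud 20 mm in diameter on top, 50 mm high in all, 0.35 kg; it stands on the hatch and slides when pushed low down
- hatch (a joint): hatch angle in rad: 0 shut, about 0.29 with the lever on its stop. Steel plate 114 x 159 x 12 mm, about 1.8 kg, hinged along its +y edge; it rests on the lever's short end and falls shut when the lever is let go
- hatch_lip (a point): middle of the top edge of the hatch's free (-y) end, 160 mm from the hinge; its axes turn with the hatch
- lift_lever (a joint): lever angle in rad: 0 at rest with the long end up, 0.5 at its stop with the long end down. Raises the hatch by about 0.6 rad per rad; pressing takes about 2 to 6 N at the pad, and the lever comes back when released
- lever_pad (a point): middle of the upper face of the flat grey pad (40 x 46 mm) on the lever's long end, about 0.147 m above the table at rest; it moves with the lever. The pivot lies 200 mm from it along the station's +y and 0.0865 m above the table, with its axis along the station's x; the pad's middle falls about 100 mm from rest to stop, moving less than 10 mm sideways. The bar is 20 mm wide, between two cheeks at the pivot that stand 103 mm above the table
- tin: small round aluminium tin, 32 mm wide, 36 mm high, on the deck's far left corner; bystander; origin under its centre
- vial: small amber bottle, 32 mm wide, 65 mm high, on the base plate on the far side of the lever; bystander; origin under its centre
- clamp: small stepped clamp block with a steel stub, 40 x 30 x 56 mm, on the base plate between the vial and the plinth; bystander; origin under its centre
- wafer_box: flat round white box, 114 mm wide, 14 mm high; bystander; origin under its centre
- driver: screwdriver 160 mm long, lying on the table; bystander
- phone: flat black slab 150 x 72 x 9 mm; bystander; origin under its centre
- cup: grey cup, 68 mm wide, 80 mm high; bystander; origin under its centre
There are look-alikes about, which are no part of the job. What is shaped like the part that bears foot_mid but purple is not meant.

How it is judged (in metres and radians):
On the way, in this order (a step that is already met when the one before it is completed fails the run):
1. the foot stands at rest on the wide fixed deck, clear of the shut hatch (x of foot_mid in the frame of station between 0.044 and 0.145 m and y of foot_mid in the frame of station between 0.06 and 0.19 m and angle between foot_mid's own z axis and vertical below 0.12 rad and height (world z) of foot_mid between 0.1 and 0.115 m and contact force between foot and hatch below 0.5 N and value of joint hatch below 0.03 rad and linear speed of foot below 0.02 m/s), for 0.2 s.
2. the fingers press the lever and the hatch is up (value of joint hatch above 0.2 rad and contact force between the fingers and lift_lever above 0.8 N and contact force between each of the arm, the fingers and hatch below 0.3 N), for 0.2 s.
At the end, for the whole second after the job is handed in: The foot stands upright (0.12 rad) and at rest on the wide fixed deck, wholly clear of the hatch (station x over 44 mm); the hatch is still, at 0.20 rad or more, with the fingers pressing the lever (over 0.8 N) and the robot not touching the hatch (all of step 2 and x of foot_mid in the frame of station between 0.044 and 0.145 m and y of foot_mid in the frame of station between 0.06 and 0.19 m and angle between foot_mid's own z axis and vertical below 0.12 rad and height (world z) of foot_mid between 0.1 and 0.115 m and contact force between foot and hatch below 0.5 N and velocity of joint hatch between -0.05 and 0.05 rad/s and linear speed of foot below 0.02 m/s); the arm keeps its last pose, push and grip.
It fails at once if the foot is lifted more than about 10 mm (height (world z) of foot_mid above 0.119 m).
It fails at once if the foot topples or falls off the deck (angle between foot_mid's own z axis and vertical above 0.5 rad or height (world z) of foot_mid below 0.09 m).
It fails at once if the hatch is raised by hand (value of joint hatch above 0.05 rad and contact force between any of the fingers, the arm and hatch above 1 N).
It fails at once if the hatch is raised with the foot on it (value of joint hatch above 0.06 rad and contact force between foot and hatch above 0.5 N).
It fails at once if a bystander is moved more than 25 mm (distance of any of tin, vial, clamp, wafer_box, driver, phone, cup from where it was at the start of the episode above 0.025 m).
It also fails if it takes over 48 s, if anything falls off the work surface, if the arm or the gripper's body presses on something with over 40 N, if the wrist force passes 120 N, or if a joint passes its speed limit or range.

ROBOT

A 6-joint arm with a two-finger parallel gripper is mounted at the origin on the work surface. World frame = base frame: x ahead of the robot, y to its left, z up, the work surface at z = 0. Lengths are in mm, angles in rad, forces in N, time in s.
With the tool pointing down it reaches from about 350 to 775 mm from the base axis. Payload 7.3 kg.
Tool frame: the origin (TCP) lies midway between the tips of the shut fingers; the grasp point (between the pads) lies 19 mm behind it; z points along the fingers, y is the direction in which the jaws open and shut (so a half turn about z gives the same grasp; the last joint's range is limited). The gripper opens to 92 mm and grips with 3 to 60 N. Pads are 19 mm wide; open, the fingers measure 130 mm over their backs; the gripper's body (75 mm by 190 mm) begins 47 mm behind the grasp point.
Start: joints at [-1.476, 0.342, 1.524, -0, 1.275, -0.146], TCP at [125.223, -509.867, 226.741] pointing down, gripper open.
Joint ranges: [-2.53, 2.53], [-0.77, 2.02], [0.04, 2.7], [-1, 4.14], [0.28, 2.66], [-3.11, 3.11]. Speed limits (rad/s): [2.57, 2.57, 3.14, 3.14, 3.14, 3.14].

INTERFACE

Orientations are given as a 3x3 rotation matrix whose columns are the frame's x, y, z axes.
In Python, from cell import manip gives the robot as it stands.
- The arm moves only by the tool jog_arm, never from a script. Its argument "plan" is one flat list of numbers, 5 for each row, row after row: the shift along the tool's x, y, z in units of 60 mm (1.0 is 60 mm), then the turn about the tool's z in units of 6 degrees (1.0 is 6 degrees), then the opening, from -1 (shut) to 1 (fully open). A call has 1 to 10 rows; each row shifts and turns the commanded pose from where the row before left it, along the tool's axes as they then stand; what a row does not reach is not made up. A row lasts 1/8 s, in which the tool goes at most 62.5 mm and 10.7 degrees, less where a joint would pass 70% of its speed; a pose out of reach is approached as far as the arm can. A call is refused whole if a number of a shift passes 1 or a number of a turn 1, either way. A call with a gripper value outside its range is refused whole. The fingers move at their own pace and stop on an object; "force" is the grip in N (left out, the last holds). Time passes only in rows, so rows that do not move let the fingers close. It gives the time, the measured TCP pose, the force and the opening at its end, in the units of the state.
- manip.read_state(): the state, without advancing time (a new reading comes with each control period).
- manip.snapshot(name): name is "scene" or "top" or "wrist"; returns a dict with "frame" (420x560x3 uint8, red, green, blue), "fovy" (degrees; the focal length in pixels is half the picture's height over the tangent of half this angle, whatever the lens; pixels are square), "cx", "cy" (the principal point, pixels), "xyz" and "rotation" of the camera in the world. Camera axes: x right, y down, z forward; pixel columns grow to the right and rows downward; lengths in mm; the calibration is good to about 2 mm. The wrist camera is an equidistant fisheye: a pixel r from the principal point sees the ray r / f radians off the axis. A picture is of the moment at which its call begins. There is no depth.
- manip.close_job(): hands the job in, once; it reports no verdict.
Trained networks look in a picture, given as the dict that the camera call returned (one of the last four; its "shot" number tells which), for a name from the list of things; names that differ only in an ending like _2 or _b are one class to them, and where a whole thing is asked for, a point or a joint stands for the part that bears it (a point fixed in the world has none). Each returns a list of dicts, best first, with "confidence" (0 to 1); they miss things now and then, are a little off and sometimes report something else, mostly with a low value. They report only what shows in the picture. A call takes as long as a camera call. They do not tell look-alikes from the thing itself.
- manip.recognise(picture, label): "point" ([x, y, z] in mm, in world coordinates, good to about 4 mm: the middle of the surface that is visible of it).
- manip.pinpoint(picture, label): "point" ([x, y, z] in mm, in world coordinates, good to about 4 mm: a listed point, or the origin of a listed thing).
The state is a dict: "t": time; "joint_pos": joint angles; "joint_velocities": joint speeds; "joint_torque": joint torques, N m; "tool_pos": TCP position; "eef_rot": TCP orientation; "contact_force": force on the tool from outside, world axes, zero at the start; "wrist_torque": the same for the moment, N m; "width": finger opening in mm.
Only numpy, scipy, OpenCV 4.12 (cv2) and the standard library are available. Lean on these libraries where they do the work, as an engineer would, in place of code of your own. Each camera call takes 0.05 s, during which the arm holds its last target.

## Working session

There is one attempt and no reset: what is moved stays moved. The work goes in short steps, Python scripts to look and compute and a tool call to move; the robot and the scene stay as the last step left them, time stands still between calls to the robot, and variables do not carry over. Pictures are saved under pics/ and viewed, and the job is handed in when it is done.

Besides the shell and the picture viewer there is one more tool, called after "Emit:" as name(argument=value, ...), one argument or row to a line, values as JSON. jog_arm: Moves the arm, as the interface text tells. Its arguments: {"type":"object","properties":{"plan":{"type":"array"},"force":{"type":"number"}},"required":["plan"]}

```bash
mkdir -p pics; ls; cat > h.py <<'E'
from cell import manip
import numpy as np, cv2
def snap(n,f):
    p=manip.snapshot(n); cv2.imwrite('pics/'+f,p['frame'][:,:,::-1]); return p
def pin(p,ls,k=2):
    for l in ls:
        print(l,[(np.round(d['point'],1).tolist(),round(d['confidence'],2)) for d in manip.pinpoint(p,l)[:k]])
E
python3 - <<'E'
from h import *
print(manip.read_state())
p=snap('scene','s0.png'); q=snap('top','t0.png')
for c in (p,q):
    print({k:c[k] for k in c if k!='frame'})
    pin(c,['station','deck_spot','foot_mid','hatch_lip','lever_pad','tin','vial','clamp','wafer_box','cup','phone','driver'],3)
E
```

```text
pics
{'t': 0.0, 'joint_pos': array([-1.47598755e+00,  3.42724595e-01,  1.52500166e+00, -2.62785612e-05,
        1.27538304e+00, -1.45991601e-01]), 'joint_velocities': array([ 0.00050856, -0.00053216,  0.0003528 , -0.00106839, -0.0010203 ,
       -0.0007179 ]), 'joint_torque': array([-1.27979915e-04, -4.31240451e+01, -2.44220620e+01,  7.18770898e-02,
        5.59611549e-02, -1.09562422e-04]), 'tool_pos': array([ 125.18209121, -509.44888207,  226.04934609]), 'eef_rot': array([[ 9.71145600e-01,  2.38487306e-01, -1.68602018e-04],
       [ 2.38487285e-01, -9.71144450e-01,  1.50744084e-03],
       [ 1.95768592e-04, -1.50415398e-03, -9.99998850e-01]]), 'contact_force': array([0.1827541 , 0.47706644, 0.12533512]), 'wrist_torque': array([0.00614116, 0.03271872, 0.02046378]), 'width': 91.69788345314437}
{'fovy': 54.89495451511827, 'cx': 282.0545493974625, 'cy': 210.10418013602018, 'xyz': array([1157.14161455,  746.23176296,  855.49455923]), 'rotation': array([[-0.80069261,  0.35912729, -0.47949862],
       [ 0.5990352 ,  0.489231  , -0.63388473],
       [ 0.00694028, -0.79478338, -0.60685354]]
[... 879 characters left out ...]
  0.00433863, -0.00192798],
       [ 0.00112634, -0.17769822, -0.98408438]]), 'shot': 2}
station [([580.8, -17.4, -2.0], 0.85), ([579.8, -283.6, 145.8], 0.62)]
deck_spot [([637.8, 96.5, 81.2], 0.83)]
foot_mid [([532.6, 247.2, 22.6], 0.68), ([370.0, 145.1, 25.3], 0.59), ([532.0, 96.1, 106.8], 0.54)]
hatch_lip [([539.8, -15.5, 80.1], 0.55)]
lever_pad [([577.7, -282.8, 146.7], 0.69), ([658.1, -178.6, 5.7], 0.39)]
tin [([674.6, 170.8, 82.1], 0.57)]
vial [([658.4, -182.1, 5.5], 0.55)]
clamp [([661.3, -39.3, 5.7], 0.75)]
wafer_box [([415.7, 394.3, 1.3], 0.88)]
cup [([465.7, -426.1, 1.9], 0.79), ([634.2, 97.4, 84.8], 0.29)]
phone [([654.5, -445.2, -0.2], 0.55)]
driver [([602.2, 424.6, -2.6], 0.89)]
```

View pics/s0.png

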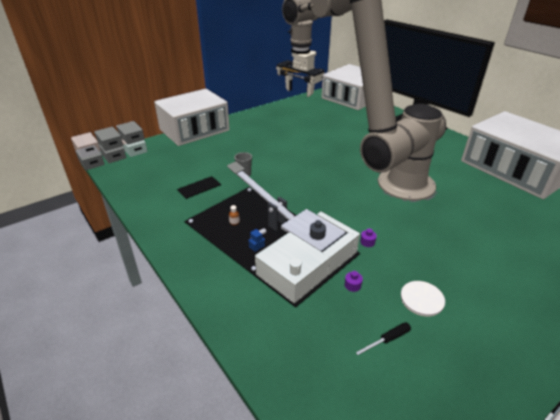

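View pics/t0.png

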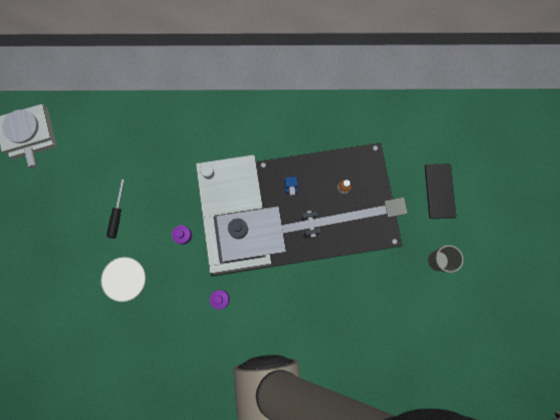

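The real foot is the dark one on the hatch at about pixel (318,230) in scene and (238,228) in top. The purple ones stand on the table. Station yaw is about 0.155 rad. I'm moving to the near side of the foot.

Emit:
jog_arm(
  plan=[0, 0, 0, 0.82, -0.35, 0.9, -0.4, 0, 0, -0.35, 0.9, -0.4, 0, 0, -0.35, 0.8, -0.58, 0, 0, -0.35, 0.8, -0.58, 0, 0, -0.35, 0.7, -0.7, 0, 0, -0.35, 0.7, -0.7, 0, 0, -0.35, 0.6, -0.78, 0, 0, -0.35, 0.5, -0.85, 0, 0, -0.35, 0.5, -0.85, 0, 0, -0.35],
)

```text
t: 2.55
tool_pos: [451.2, -102.6, 226.9]
eef_rot: [[0.988, 0.154, 0.001], [0.154, -0.988, -0.0], [0.001, 0.0, -1.0]]
contact_force: [0.6, -0.2, 0.4]
width: 30.3
```

Emit:
jog_arm(
  plan=[0.3, -0.9, 0, 0, -0.35, 0.3, -0.9, 0, 0, -0.35, 0.2, -0.9, 0, 0, -0.35, 0.2, -0.34, 0, 0, -0.35, 0, 0, 0, 0, -0.35, 0, 0, 0, 0, -0.35],
)

```text
t: 3.3
tool_pos: [481.5, 84.4, 226.6]
eef_rot: [[0.988, 0.154, -0.0], [0.154, -0.988, -0.0], [-0.001, 0.0, -1.0]]
contact_force: [-0.9, -1.1, -0.8]
width: 29.7
```

```bash
cat >> h.py <<'E'
def st():
    s=manip.read_state(); R=s['eef_rot']
    print('t',s['t'],'pos',np.round(s['tool_pos'],1),'yaw',round(np.arctan2(R[1,0],R[0,0]),4),'z',np.round(R[:,2],3),'F',np.round(s['contact_force'],2),'w',round(s['width'],1))
    return s
E
python3 - <<'E'
from h import *
st()
for n in('wrist','top','scene'):
    p=snap(n,n+'1.png')
    pin(p,['station','deck_spot','foot_mid','hatch_lip','lever_pad','tin'],3)
E
```

```text
t 3.3 pos [481.5  84.4 226.6] yaw 0.1548 z [-0. -0. -1.] F [-0.89 -1.12 -0.82] w 29.7
station [([576.6, -19.0, 3.1], 0.81)]
deck_spot [([636.4, 99.3, 80.2], 0.7)]
foot_mid [([536.3, 90.9, 108.1], 0.84), ([533.4, 246.7, 21.7], 0.67), ([361.0, 147.8, 22.9], 0.6)]
hatch_lip [([537.6, -13.6, 81.3], 0.68)]
lever_pad []
tin [([417.9, 397.1, -0.3], 0.59)]
station [([579.2, -18.4, -1.3], 0.82), ([537.1, -14.9, 83.8], 0.24), ([575.6, -283.0, 143.6], 0.2)]
deck_spot [([633.6, 96.4, 84.1], 0.95), ([416.2, 394.6, -0.3], 0.74)]
foot_mid [([368.5, 145.9, 26.5], 0.69)]
hatch_lip [([538.2, -16.9, 80.7], 0.79), ([656.8, -181.1, 6.5], 0.68)]
lever_pad [([577.3, -284.2, 145.6], 0.81)]
tin [([676.5, 172.2, 78.5], 0.71), ([665.9, -35.9, 6.1], 0.37)]
station [([575.4, -15.0, -0.8], 0.91)]
deck_spot [([635.9, 97.0, 82.8], 0.59)]
foot_mid [([536.5, 93.6, 103.2], 0.63), ([535.0, 247.9, 25.6], 0.5), ([365.8, 145.9, 28.4], 0.49)]
hatch_lip [([538.7, -12.4, 81.0], 0.83), ([679.6, 172.2, 83.0], 0.73)]
lever_pad [([538.7, 95.5, 102.1], 0.35)]
tin [([678.2, 173.6, 80.2], 0.48)]
```

View pics/wrist1.png

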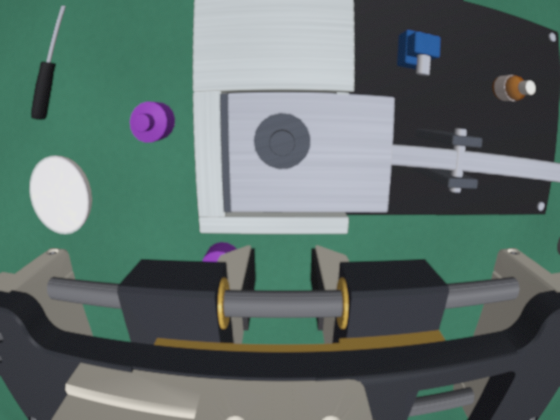

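```bash
python3 - <<'E'
import numpy as np
# station-frame points, fit yaw+origin; deck_spot y unknown excluded except x
S=np.array([[0,0],[-40,10],[-40,-262]]);W=np.array([[578,-17.2],[538.4,-15],[579,-284]])
D=(W[1]-W[2]);print('yaw from lip-pad',np.arctan2(-D[0],D[1]),np.hypot(*D))
for y in(.145,.15,.155,.16):
    c,s=np.cos(y),np.sin(y);R=np.array([[c,-s],[s,c]])
    o=(W[:2]-S[:2]@R.T).mean(0)
    f=lambda p:np.round(R.T@(np.array(p)-o),1)
    print(y,np.round(o,1),'foot',f([536,93.5]),'spot',f([636.3,97.3]),'tin',f([677,172.3]),'pad',f(W[2]),'tcp',f([481.5,84.4]))
E
```

```text
yaw from lip-pad 0.14979874084507322 272.0466136528812
0.145 [578.7 -18.2] foot [-26.1 116.7] spot [ 73.7 105.9] tin [124.8 174.3] pad [ -38.1 -263.1] tcp [-81.4 115.5]
0.15 [578.7 -18.1] foot [-25.6 116.7] spot [ 74.2 105.5] tin [125.6 173.5] pad [ -39.5 -263. ] tcp [-80.8 115.8]
0.155 [578.7 -18. ] foot [-25.  116.7] spot [ 74.7 105. ] tin [126.5 172.8] pad [ -40.8 -262.9] tcp [-80.3 116.1]
0.16 [578.7 -17.8] foot [-24.5 116.7] spot [ 75.2 104.5] tin [127.3 172.1] pad [ -42.1 -262.8] tcp [-79.7 116.4]
```

The foot is centred between the fingers (wrist pixel 282,141) and the tool is square to the station. I'm descending, then checking the height before pushing.

Emit:
jog_arm(
  plan=[0, 0, 0.9, 0, -0.35, 0, 0, 0.7, 0, -0.35, 0, 0, 0.4, 0, -0.35, 0, 0, 0.25, 0, -0.35, 0, 0, 0, 0, -0.35, 0, 0, 0, 0, -0.35],
)

```text
t: 5.1
tool_pos: [482.2, 85.1, 92.3]
eef_rot: [[0.988, 0.154, 0.001], [0.154, -0.988, -0.0], [0.001, 0.0, -1.0]]
contact_force: [0.8, -0.5, 0.7]
width: 29.9
```

```bash
python3 - <<'E'
from h import *
st()
p=snap('wrist','wrist2.png')
pin(p,['foot_mid','deck_spot','hatch_lip'],3)
E
```

```text
t 5.1 pos [482.2  85.1  92.3] yaw 0.1549 z [ 0.001 -0.    -1.   ] F [ 0.77 -0.52  0.71] w 29.9
foot_mid [([532.7, 92.0, 106.7], 0.88), ([535.0, 248.0, 24.9], 0.55)]
deck_spot []
hatch_lip [([539.1, -11.9, 82.6], 0.7)]
```

View pics/wrist2.png

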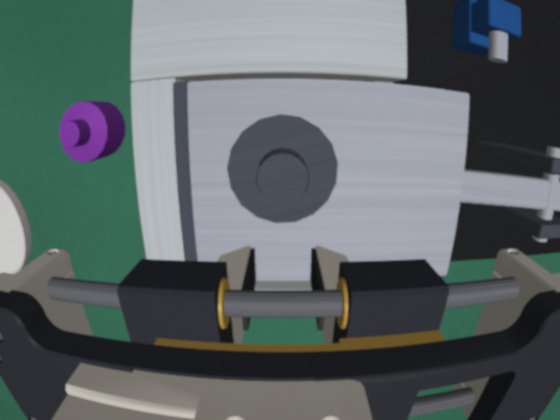

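The foot is centred at pixel (282,168) ahead of the fingers. Pushing along tool x.

Emit:
jog_arm(
  plan=[0.15, 0, 0.04, 0, -0.35, 0.15, 0, 0, 0, -0.35, 0.12, 0, 0, 0, -0.35, 0.12, 0, 0, 0, -0.35, 0.12, 0, 0, 0, -0.35, 0.12, 0, 0, 0, -0.35, 0.12, 0, 0, 0, -0.35, 0.12, 0, 0, 0, -0.35, 0.12, 0, 0, 0, -0.35, 0, 0, 0, 0, -0.35],
)

```text
t: 6.55
tool_pos: [550.3, 95.7, 89.3]
eef_rot: [[0.988, 0.154, 0.001], [0.154, -0.988, 0.0], [0.001, 0.0, -1.0]]
contact_force: [-0.1, 0.3, 0.5]
width: 29.9
```

```bash
python3 - <<'E'
from h import *
st()
p=snap('wrist','wrist3.png')
pin(p,['foot_mid','deck_spot','hatch_lip'],3)
E
```

```text
t 6.55 pos [550.3  95.7  89.3] yaw 0.1549 z [ 0.001  0.    -1.   ] F [-0.13  0.27  0.52] w 29.9
foot_mid [([578.6, 97.6, 104.4], 0.93), ([530.5, 248.8, 25.4], 0.68)]
deck_spot [([634.5, 98.4, 84.4], 0.58)]
hatch_lip [([659.9, -38.8, 11.6], 0.75)]
```

View pics/wrist3.png

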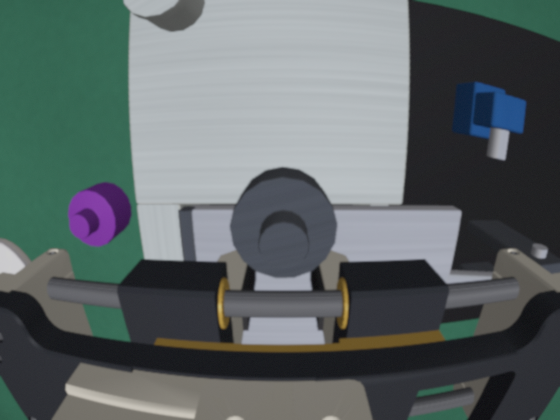

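The push is working: the foot (pixel 283,222) stands upright across the hatch edge. About 60 mm more to go.

Emit:
jog_arm(
  plan=[0.12, 0, 0, 0, -0.35, 0.12, 0, 0, 0, -0.35, 0.12, 0, 0, 0, -0.35, 0.12, 0, 0, 0, -0.35, 0.12, 0, 0, 0, -0.35, 0.12, 0, 0, 0, -0.35, 0.12, 0, 0, 0, -0.35, 0.12, 0, 0, 0, -0.35, 0.04, 0, 0, 0, -0.35, 0, 0, 0, 0, -0.35],
)

```text
t: 8.0
tool_pos: [609.0, 104.9, 89.5]
eef_rot: [[0.988, 0.154, 0.001], [0.154, -0.988, -0.0], [0.001, 0.0, -1.0]]
contact_force: [-0.5, -0.1, 0.6]
width: 29.9
```

Emit:
jog_arm(
  plan=[0, 0, 0, 0, -0.35, -0.3, 0, 0, 0, -0.35, -0.5, 0, 0, 0, -0.35, 0, 0, -0.8, 0, -0.35, 0, 0, -0.9, 0, -0.35, 0, 0, -0.6, 0, -0.35, 0, 0, 0, 0, -0.35],
)

```text
t: 8.88
tool_pos: [562.8, 97.6, 231.1]
eef_rot: [[0.988, 0.154, 0.008], [0.154, -0.988, 0.0], [0.008, 0.001, -1.0]]
contact_force: [0.4, 0.7, -0.3]
width: 29.8
```

```bash
python3 - <<'E'
from h import *
st()
for n in('wrist','scene'):
    p=snap(n,n+'4.png')
    pin(p,['foot_mid','deck_spot','hatch_lip','lever_pad'],3)
E
```

```text
t 8.875 pos [562.8  97.6 231.1] yaw 0.155 z [ 0.008  0.    -1.   ] F [ 0.38  0.74 -0.25] w 29.8
foot_mid [([636.3, 105.5, 107.2], 0.67), ([535.9, 245.0, 23.9], 0.64)]
deck_spot []
hatch_lip [([537.5, -14.4, 81.9], 0.6)]
lever_pad []
foot_mid [([533.0, 251.6, 25.5], 0.88), ([635.8, 108.3, 103.0], 0.59)]
deck_spot [([635.8, 95.8, 82.4], 0.69)]
hatch_lip [([539.3, -15.4, 79.8], 0.87), ([661.5, -177.8, 5.9], 0.73)]
lever_pad [([583.2, -280.1, 150.0], 0.69), ([577.0, -13.5, -4.0], 0.33)]
```

View pics/wrist4.png

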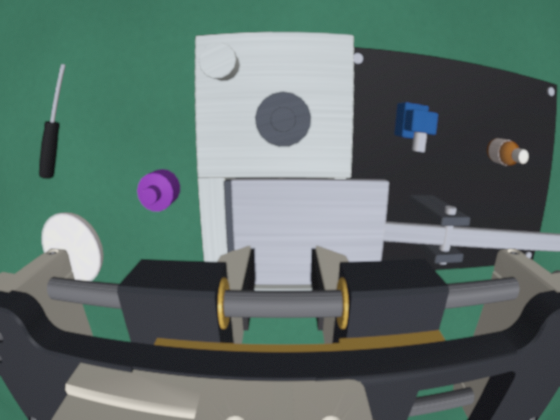

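The foot is clear at station x≈76, y≈115 mm (wrist pixel 283,118) and the tin hasn't moved. Next I go over the lever pad with the fingers shut.

Emit:
jog_arm(
  plan=[-0.1, 0.6, 0, 0, -1, -0.1, 0.85, 0, 0, -1, -0.1, 0.9, 0, 0, -1, -0.1, 0.9, 0, 0, -1, -0.1, 0.9, 0, 0, -1, -0.1, 0.9, 0, 0, -1, -0.1, 0.8, 0, 0, -1, 0, 0.48, 0, 0, -1, 0, 0, 0, 0, -1, 0, 0, 0, 0, -1],
)

```text
t: 10.62
tool_pos: [578.1, -283.5, 227.0]
eef_rot: [[0.988, 0.155, -0.001], [0.155, -0.988, 0.001], [-0.0, -0.001, -1.0]]
contact_force: [-0.4, 1.0, -0.2]
width: 0.4
```

```bash
python3 - <<'E'
from h import *
st()
for n in('wrist','scene','top'):
    p=snap(n,n+'5.png')
    pin(p,['lever_pad','foot_mid'],3)
E
```

```text
t 10.625 pos [ 578.1 -283.5  227. ] yaw 0.1552 z [-0.001  0.001 -1.   ] F [-0.44  0.97 -0.22] w 0.4
lever_pad [([579.6, -279.7, 150.5], 0.83)]
foot_mid [([365.8, 147.1, 23.9], 0.72)]
lever_pad [([580.5, -282.2, 149.4], 0.86)]
foot_mid [([636.7, 109.4, 103.9], 0.76), ([364.2, 146.4, 31.8], 0.74), ([533.2, 249.0, 26.8], 0.67)]
lever_pad []
foot_mid [([634.2, 107.2, 106.1], 0.83), ([531.9, 248.7, 22.4], 0.73), ([367.1, 149.3, 25.7], 0.73)]
```

View pics/wrist5.png

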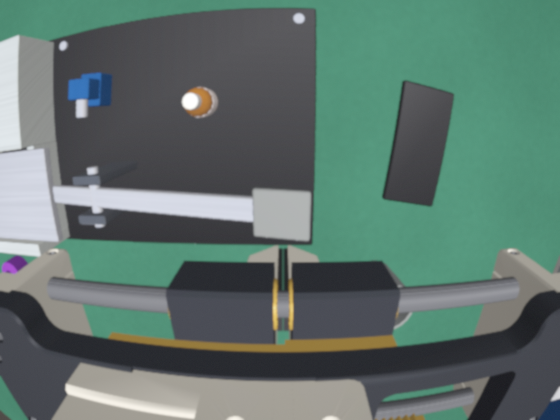

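View pics/scene5.png

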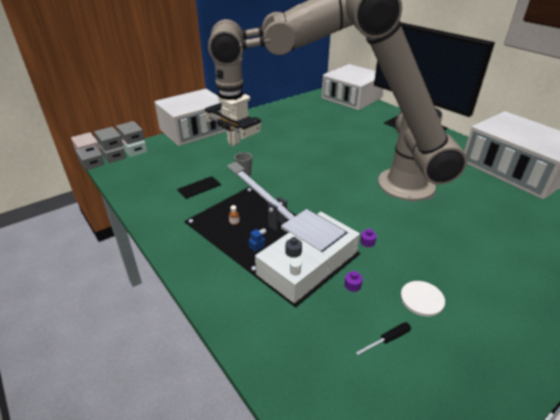

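The pad centre is at pixel (281,214), in line with the tool, and the foot (scene pixel 293,246) stands on the fixed deck. Pressing down now.

Emit:
jog_arm(
  plan=[0, 0, 0.6, 0, -1, 0, 0, 0.4, 0, -1, 0, 0, 0.2, 0, -1, 0, 0, 0.1, 0, -1, 0, 0, 0.1, 0, -1, 0, 0, 0.12, 0, -1, 0, 0, 0.12, 0, -1, 0, 0, 0.12, 0, -1, 0, 0, 0.12, 0, -1, 0, 0, 0, 0, -1],
)

```text
t: 12.32
tool_pos: [577.9, -283.9, 113.6]
eef_rot: [[0.988, 0.154, -0.001], [0.154, -0.988, 0.001], [-0.001, -0.001, -1.0]]
contact_force: [0.4, -0.7, 3.4]
width: 0.4
```

```bash
python3 - <<'E'
from h import *
st()
for n in('wrist','scene'):
    p=snap(n,n+'6.png')
    pin(p,['lever_pad','hatch_lip'],3)
E
```

```text
t 12.325 pos [ 577.9 -283.9  113.6] yaw 0.1549 z [-0.001  0.001 -1.   ] F [ 0.4  -0.67  3.37] w 0.4
lever_pad [([580.6, -288.1, 119.5], 0.9), ([574.9, -17.6, 1.1], 0.53)]
hatch_lip []
lever_pad [([581.6, -287.9, 117.8], 0.75)]
hatch_lip [([540.5, -11.7, 99.4], 0.89), ([644.9, -442.9, -0.1], 0.39)]
```

View pics/scene6.png

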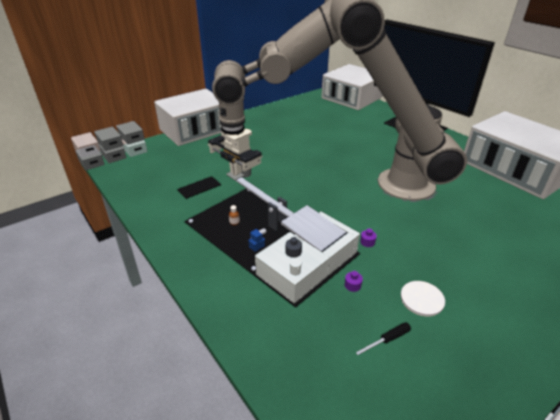

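View pics/wrist6.png

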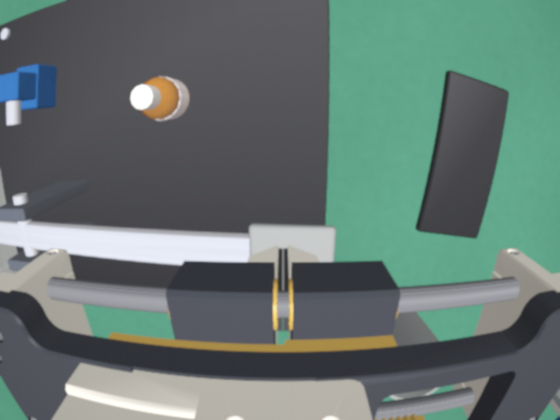

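The lever is pressed partway (3.4 N) and the hatch lip has risen to about 99 mm. Continuing.

Emit:
jog_arm(
  plan=[0, 0, 0.12, 0, -1, 0, 0, 0.12, 0, -1, 0, 0, 0.12, 0, -1, 0, 0, 0.12, 0, -1, 0, 0, 0.12, 0, -1, 0, 0, 0.12, 0, -1, 0, 0, 0.1, 0, -1, 0, 0, 0.06, 0, -1, 0, 0, 0, 0, -1, 0, 0, 0, 0, -1],
)

```text
t: 13.88
tool_pos: [578.0, -283.8, 61.4]
eef_rot: [[0.988, 0.155, -0.001], [0.155, -0.988, 0.001], [-0.001, -0.001, -1.0]]
contact_force: [0.1, 0.4, 1.1]
width: 0.5
```

```bash
python3 - <<'E'
from h import *
st()
for n in('wrist','scene','top'):
    p=snap(n,n+'7.png')
    pin(p,['lever_pad','hatch_lip','foot_mid'],3)
E
```

```text
t 13.875 pos [ 578.  -283.8   61.4] yaw 0.1552 z [-0.001  0.001 -1.   ] F [0.11 0.39 1.05] w 0.5
lever_pad [([581.8, -287.3, 64.9], 0.84)]
hatch_lip [([656.5, -180.4, 11.0], 0.24)]
foot_mid []
lever_pad [([581.7, -288.9, 63.9], 0.78)]
hatch_lip [([537.8, -8.1, 122.4], 0.61)]
foot_mid [([533.2, 248.7, 23.4], 0.86), ([640.7, 107.8, 103.0], 0.63), ([364.1, 145.7, 29.4], 0.54)]
lever_pad []
hatch_lip [([539.0, -7.8, 124.9], 0.94)]
foot_mid [([371.9, 147.9, 28.3], 0.71), ([636.6, 109.2, 106.9], 0.62), ([532.0, 247.7, 26.0], 0.59)]
```

View pics/scene7.png

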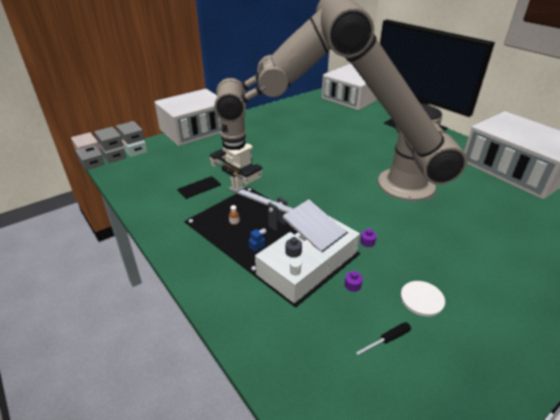

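View pics/wrist7.png

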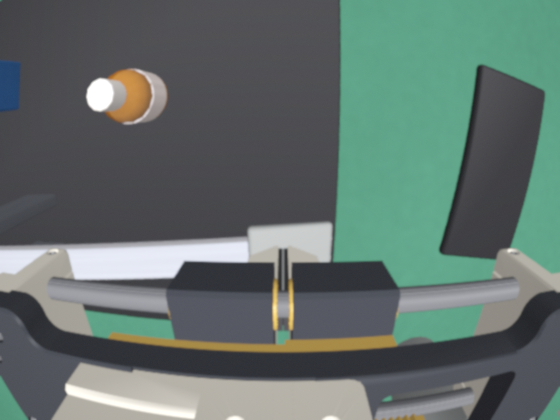

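The hatch lip is at about 123–125 mm (≈0.26 rad). The force reading is noisy, so I'm pressing a little further and averaging it.

Emit:
jog_arm(
  plan=[0, 0, 0.06, 0, -1, 0, 0, 0.03, 0, -1, 0, 0, 0, 0, -1, 0, 0, 0, 0, -1, 0, 0, 0, 0, -1, 0, 0, 0, 0, -1],
)

```text
t: 15.22
tool_pos: [578.3, -284.3, 56.3]
eef_rot: [[0.988, 0.154, 0.0], [0.154, -0.988, -0.0], [0.0, 0.0, -1.0]]
contact_force: [0.1, 1.9, 3.6]
width: 0.4
```

```bash
python3 - <<'E'
from h import *
F=[]
for i in range(12):
    p=manip.snapshot('scene'); F.append(manip.read_state()['contact_force'])
F=np.array(F);print(F.mean(0),F.std(0))
st()
for n in('scene','top'):
    p=snap(n,n+'8.png')
    pin(p,['lever_pad','hatch_lip','foot_mid','tin','vial','clamp','cup','phone'],2)
E
```

```text
[0.12908721 1.52041176 3.050994  ] [0.67731588 0.73790842 0.37275815]
t 15.825 pos [ 578.3 -284.3   56.4] yaw 0.155 z [ 0. -0. -1.] F [0.52 3.01 3.75] w 0.3
lever_pad [([584.7, -288.1, 57.1], 0.67)]
hatch_lip [([537.4, -5.2, 124.9], 0.77)]
foot_mid [([531.8, 250.5, 23.2], 0.85), ([363.1, 147.7, 30.1], 0.72)]
tin [([679.3, 170.9, 81.1], 0.54)]
vial [([658.0, -178.5, 6.5], 0.66), ([604.7, 425.7, 4.6], 0.39)]
clamp [([660.7, -40.2, 8.3], 0.63)]
cup []
phone [([647.3, -439.3, 2.8], 0.62)]
lever_pad [([635.2, 106.1, 108.1], 0.5)]
hatch_lip [([537.7, -7.3, 125.9], 0.73)]
foot_mid [([371.6, 144.7, 26.4], 0.81), ([531.5, 245.3, 19.9], 0.53)]
tin [([673.7, 173.2, 84.9], 0.72)]
vial [([658.3, -180.4, 7.7], 0.73), ([413.6, 390.9, 2.4], 0.52)]
clamp [([661.9, -36.8, 7.3], 0.76)]
cup [([466.8, -428.2, 3.2], 0.73)]
phone []
```

View pics/top8.png

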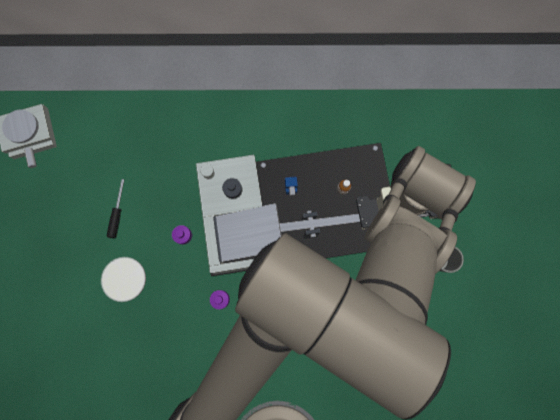

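The foot (pixel 232,187) stands clear on the fixed deck, the hatch is raised with the robot clear of it, and the lever is held. Handing in.

```bash
python3 -c "
from cell import manip
print(manip.close_job())"
```

```text
the job is handed in; nothing more can be done
None
```

I pushed the steel foot off the hatch onto the wide fixed deck, pressed the lever nearly to its stop with the shut fingers, and handed in while holding the hatch up. No verdict was given.

**Last checks**
- **Foot:** it stands upright at about station x 76 mm, y 115 mm, with its middle at about 105 mm height. That is well clear of the hatch, which needs x over 44 mm.
- **Hatch:** the lip was at about 125 mm, which I make roughly 0.27 rad. The robot was not touching it.
- **Lever:** the downward push averaged about 3.0 N over 12 readings, with about 0.4 N scatter.
- **Bystanders:** the tin, vial, clamp, cup and phone were found within a few mm of their starting places. The wafer box and driver looked unmoved in the last picture, but I did not measure them again.
- **Time:** handed in at about 16 s.

**What disagreed:** the network missed the real foot in the last two pictures and returned only the purple look-alikes. Its final place rests on the fixes from just before (636, 107 mm) and on the last top picture, which shows it there. One force reading before the final press was only 1.05 N, so I pressed about 5 mm further and averaged.

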